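# Draw a cake board and set it in the packing corner

### The job

With the fingertips pressing gently on its top, draw the gold cake board out of the wooden dispenser and slide it flat over the marble until its near edge lies against the dark wooden rail; then, with the same gentle press, slide it along the rail until it is snug against the red stop, so that one edge lies along the rail and the next along the red stop with no visible gap. Do not lift or bend the board or shove it hard into rail or stop, leave the jar, tub and tin where they are, and let go of the board at the end.

Things in the scene. Friction and masses are not known exactly. Their poses are not given: they have to be found in the camera images.
- board: thin rigid gold cake board, 120 (x) x 100 (y) x 3 mm, about 60 g, too thin to pinch. Origin: centre of underside; -x points from dispenser to rail. Starts flat on the slab, 48 to 63 mm of its length inside the slot, the rest bare. Waxed: it drags on the marble with 0.1 to 0.16 of the press, while fingertips grip its top about 3 times better: 8 to 15 N drags it any way; over 25 N damages it
- board_near_left (a point): lower corner of the board at its own x -60, y +50 mm. (Two fingertips set 30 mm or more apart on the board also steer its yaw)
- board_near_right (a point): lower corner of the board at its own -x, -y
- board_far_left (a point): lower corner of the board at its own +x, +y
- board_far_right (a point): lower corner of the board at its own +x, -y
- dispenser: low light-wood dispenser fixed on the slab, 130 deep (x) x 132 wide x 44 mm high, wooden top, gold boards showing in its front above the slot. Origin: middle of the slot's mouth, at slab level, in the front face; +x points into it. Slot 108 mm wide, 10 mm high. A hidden sprung bar 30 mm inside bears on the board with about 2.5 N, so drawing it out costs about 1.3 N extra
- rail: dark wooden straight rail fixed on the slab on the robot's side of the dispenser, 460 mm long (its y), 18 mm wide, 10 mm high. Origin: middle of the lower edge of the face the board must meet; +x points from that face towards the dispenser
- stop_red: red block at one end of the rail (left or right), 70 long (x, outwards from the rail's face) x 20 thick (y) x 18 mm high, fixed on the slab, axes parallel to the rail's. Origin: on the rail's face, mid-thickness, at slab level; faces at y +-10 mm. The board goes on its inner side, towards the rail's middle. A shove of over 20 N by the board on this block or the rail is too hard
- stop_black: black block of the same shape at the rail's other end; not used
- slab: polished white marble slab, 360 mm (x) by 560 mm (y), 40 mm thick, let into the bench: its level top stands 14 to 30 mm above the bench (differs each time). Origin: centre of its underside, so the top lies 40 mm above it
- jar: amber jar, 66 mm across, 100 mm high, standing on the slab beside the dispenser; to be left alone. Origin: centre of its underside
- tub: red open tub, 90 x 110 x 75 mm, standing on the slab on the other side of the dispenser; to be left alone. Origin: centre of its underside
- tin: flat round black tart tin, 170 mm across, 25 mm high, on the bench beside the slab; to be left alone. Origin: centre of its underside
Mind the look-alikes: they are no part of the job. What is meant by the board is not green or purple, and is the smaller of those in its own colour.

How it is judged:
On the way, in this order (a step that is already met when the one before it is completed fails the run):
1. the board is drawn out of the dispenser and its near edge lies along the rail (both near corners within 6 mm of it) (x of each of board_near_left, board_near_right in the frame of rail below 0.006 m and z of board in the frame of slab below 0.044 m and angle between board's own z axis and vertical below 0.05 rad), for 0.1 s.
2. the board is slid along the rail to the red stop: edges within 2 mm of rail and red stop along their whole length (x of each of board_near_left, board_near_right in the frame of rail below 0.002 m and ((y of board_near_left in the frame of stop_red between -0.012 and 0 m and y of board_far_left in the frame of stop_red above -0.012 m) or (y of board_near_right in the frame of stop_red between 0 and 0.012 m and y of board_far_right in the frame of stop_red below 0.012 m)) and z of board in the frame of slab below 0.044 m and angle between board's own z axis and vertical below 0.05 rad), for 0.2 s.
At the end, for the whole second after the job is handed in: the board lies flat and still on the slab, free of the gripper, both near corners within 2 mm of the rail's face and both corners on the red stop's side within 2 mm of that stop's inner face (all of step 2 and linear speed of board below 0.01 m/s and contact force between the fingers and board below 0.05 N); the robot touches nothing.
It fails at once if the board is pressed with more than 25 N (contact force between any of the fingers, the arm and board above 25 N).
It fails at once if the board is shoved against the rail or a stop with more than 20 N (contact force between board and rail above 20 N or contact force between board and stop_red above 20 N or contact force between board and stop_black above 20 N).
It fails at once if the board is lifted off the slab by more than 8 mm or tipped by more than 0.12 rad (z of board in the frame of slab above 0.048 m or angle between board's own z axis and vertical above 0.12 rad).
It fails at once if the jar, tub or tin is moved by more than 15 mm (distance of any of jar, tub, tin from where it was at the start of the episode above 0.015 m).
It also fails if it takes over 67 s, if anything falls off the work surface, if the arm or the gripper's body presses on something with over 40 N, if the wrist force passes 120 N, or if a joint passes its speed limit or range.

### The arm

A 6-joint arm with a two-finger parallel gripper is mounted at the origin on the work surface. World frame = base frame: x ahead of the robot, y to its left, z up, the work surface at z = 0. Lengths are in m, angles in rad, forces in N, time in s.
With the tool pointing down it reaches from about 0.425 to 0.95 m from the base axis. Payload 3.5 kg.
Tool frame: the origin (TCP) lies on the centre line of the jaws, within the pads' length; the fingertips stand 14 mm ahead of it and the grasp point (between the pads) lies 5 mm behind it (tips_ahead is the distance from the TCP to the fingertips, in m); y points along the fingers, z is the direction in which the jaws open and shut, and the axes are right-handed (so a half turn about y gives the same grasp; the last joint's range is limited). The gripper opens to 85 mm and grips with 20 to 120 N. Pads are 22 mm wide; open, the fingers measure 114 mm over their backs; the gripper's body (76 mm by 85 mm) begins 54 mm behind the grasp point. The pads swing forward as they close: fully open they stand 13 mm farther back than shut.
Start: joints at [-1.416, 0.286, 1.577, -0, 1.279, -0.15], TCP at [0.203, -0.644, 0.212] pointing down, gripper open.
Joint ranges: [-2.77, 2.77], [-0.9, 2.22], [0.21, 2.48], [-1.53, 4.67], [0.24, 2.81], [-2.84, 2.84]. Speed limits (rad/s): [2.79, 2.79, 3.14, 3.14, 3.14, 3.14].

### API

Orientations are given as a unit quaternion [x, y, z, w].
In Python, from plant import get_state, read_camera, sign_off, tips_ahead gives the robot as it stands.
- The arm moves only by the tool send_rows, never from a script. Its argument "plan" is a list of rows, each a list of 2 entries, a list of its own where there are three numbers: the shift along the tool's x, y, z in units of 12 cm (1.0 is 12 cm), then the turn, a rotation vector about the tool's x, y, z in units of 360 degrees (1.0 is 360 degrees). In form: [[[tx, ty, tz], [rx, ry, rz]], ...]. A call has 1 to 12 rows; each row shifts and turns the commanded pose from where the row before left it, along the tool's axes as they then stand; what a row does not reach is not made up. A row lasts 1/10 s, in which the tool goes at most 50 mm and 8.59 degrees, less where a joint would pass 70% of its speed; a pose out of reach is approached as far as the arm can. A call with a number of a shift or a turn outside -1 to 1 is refused whole. A call with a gripper value outside its range is refused whole. "gripper" is the closure, from 0 (fully open) to 1 (shut), set as the call begins (left out, the last holds). The fingers move at their own pace and stop on an object; "grip_force" is the grip in N (left out, the last holds). Time passes only in rows, so rows that do not move let the fingers close. It gives the time, the measured TCP pose, the force and the opening at its end, in the units of the state.
- get_state(): the state, without advancing time (a new reading comes with each control period).
- read_camera(name): name is "scene" or "top" or "wrist"; returns a dict with "img" (384x512x3 uint8, blue, green, red), "fx", "fy", "cx", "cy" (pixels), "world_from_camera" (4x4, takes a point from camera to world coordinates); the wrist camera has in their place "mount" (4x4, takes a point from camera to tool coordinates, whose origin is the TCP and whose axes are the tool frame's). Camera axes: x right, y down, z forward; pixel columns grow to the right and rows downward; lengths in m; the calibration is good to about 2 mm. A picture is of the moment at which its call begins: read the wrist's pose just before it. There is no depth.
- sign_off(): hands the job in, once; it reports no verdict.
The state is a dict: "time": time; "qpos": joint angles; "dq": joint speeds; "joint_efforts": joint torques, N m; "eef_pos": TCP position; "tcp_rot": TCP orientation; "contact_force": force on the tool from outside, world axes, zero at the start; "wrist_torque": the same for the moment, N m; "opening": opening from 0.0 (shut) to 1.0 (fully open).
Only numpy, scipy, OpenCV 4.12 (cv2) and the standard library are available. Lean on these libraries where they do the work, as an engineer would, in place of code of your own. Each camera call takes 0.05 s, during which the arm holds its last target. There are 200 camera calls.

## Working session

There is one attempt and no reset: what is moved stays moved. The work goes in short steps, Python scripts to look and compute and a tool call to move; the robot and the scene stay as the last step left them, time stands still between calls to the robot, and variables do not carry over. Pictures are saved under pics/ and viewed, about 8 in all and at most 12, crops included, and the job is handed in when it is done.

Besides the shell and the picture viewer there is one more tool, called after "Request:" by a JSON object that holds its "api" and its "payload". send_rows: Moves the arm, as the interface text tells. Its arguments: {"type":"object","properties":{"plan":{"type":"array"},"gripper":{"type":"number"},"grip_force":{"type":"number"}},"required":["plan"]}

```bash
mkdir -p pics; ls; python3 - <<'E'
from plant import *
import cv2,numpy as np
s=get_state();print(s,tips_ahead)
for n in("scene","top"):
    c=read_camera(n);cv2.imwrite(f"pics/{n}0.png",c["img"]);np.savez(f"{n}0.npz",**c)
    print(n,c["fx"],c["fy"],c["cx"],c["cy"],np.round(c["world_from_camera"],4).tolist())
E
```

```text
pics
{'time': 0.0, 'qpos': array([-1.41599693e+00,  2.87195420e-01,  1.57820150e+00, -3.37106725e-06,
        1.27862004e+00, -1.50024808e-01]), 'dq': array([-0.00129852, -0.00045576, -0.00246129,  0.0012324 ,  0.00140481,
        0.00033583]), 'joint_efforts': array([ 1.14634736e-04, -4.05981445e+01, -2.92625087e+01, -1.33614453e-04,
        5.73022917e-03, -3.71978672e-06]), 'eef_pos': array([ 0.20248403, -0.64316039,  0.21071415]), 'tcp_rot': array([-0.10735832,  0.69976637, -0.69805214,  0.10735194]), 'contact_force': array([0.89081663, 0.36279312, 0.39661566]), 'wrist_torque': array([-0.02229853, -0.00955121, -0.04635468]), 'opening': 0.9996707492522531} 0.014
scene 372.0489305570997 372.0489305570997 265.22453943236314 194.75693332590433 [[-0.8379, 0.4452, -0.3158, 0.8035], [0.5458, 0.6886, -0.4774, 0.5688], [0.005, -0.5724, -0.82, 0.802], [0.0, 0.0, 0.0, 1.0]]
top 466.00362868722164 466.00362868722164 249.52373485121083 196.9783191837028 [[0.0219, -0.9964, 0.0815, 0.3872], [-0.9993, -0.0194, 0.0314, 0.1204], [-0.0297, -0.0821, -0.9962, 1.1992], [0.0, 0.0, 0.0, 1.0]]
```

View pics/top0.png

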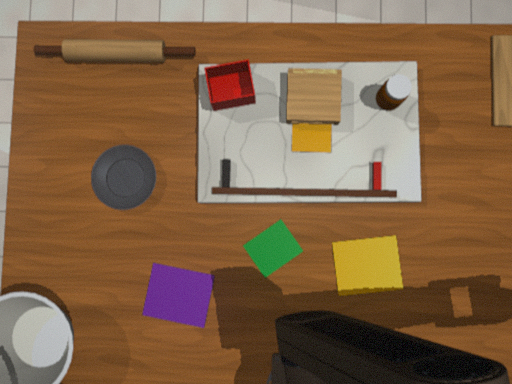

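View pics/scene0.png

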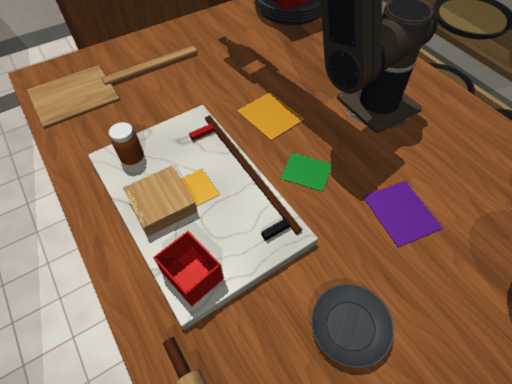

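Top view: gold board at about (292–332, 124–152), the rail along row 190, the red stop at (377,176), black stop at (226,173). In the scene view the board is at (202,188) and the red stop at (203,131).

```bash
cat > h.py <<'E'
import numpy as np,cv2
from scipy.spatial.transform import Rotation as R
def ray(c,p,W=None):
    W=c["world_from_camera"] if W is None else W
    d=W[:3,:3]@[(p[0]-c["cx"])/c["fx"],(p[1]-c["cy"])/c["fy"],1];return W[:3,3],d
def onz(c,p,z,W=None):
    o,d=ray(c,p,W);return o+d*(z-o[2])/d[2]
def tri(c1,p1,c2,p2):
    o1,d1=ray(c1,p1);o2,d2=ray(c2,p2)
    t=np.linalg.lstsq(np.c_[d1,-d2],o2-o1,rcond=None)[0]
    a,b=o1+t[0]*d1,o2+t[1]*d2;return (a+b)/2,np.linalg.norm(a-b)
def quad(m):
    k=max(cv2.findContours(m,cv2.RETR_EXTERNAL,cv2.CHAIN_APPROX_NONE)[0],key=cv2.contourArea)
    h=cv2.convexHull(k)
    for e in np.arange(1,15,.5):
        a=cv2.approxPolyDP(h,e,True)
        if len(a)<=4:break
    return a[:,0].astype(float),cv2.contourArea(k)
def mask(img,lo,hi,box=None):
    m=cv2.inRange(cv2.cvtColor(img,cv2.COLOR_BGR2HSV),lo,hi)
    if box:
        z=np.zeros_like(m);x0,y0,x1,y1=box;z[y0:y1,x0:x1]=m[y0:y1,x0:x1];m=z
    return m
GOLD=((18,140,120),(30,255,255));RED=((0,150,70),(8,255,255));WHITE=((0,0,120),(180,60,255))
E
python3 - <<'E'
from h import *
t=dict(np.load("top0.npz"));s=dict(np.load("scene0.npz"))
for n,lh,bt,bs in(("board",GOLD,(285,120,340,160),(178,165,225,210)),("stop",RED,(365,155,390,192),(185,120,220,145)),("slab",WHITE,(190,55,430,210),(80,100,330,335))):
    a,A=quad(mask(t["img"],*lh,bt));b,B=quad(mask(s["img"],*lh,bs))
    print(n,a.tolist(),A,b.tolist(),B)
    for z in(.02,.04):print(z,np.round([onz(t,p,z)[:2] for p in a],3).tolist(),np.round([onz(s,p,z)[:2] for p in b],3).tolist())
m=mask(t["img"],(0,60,20),(20,255,110),(205,180,402,202));cv2.imwrite("pics/m.png",m)
for x in range(232,366,19):
    c=t["img"][150:210,x].astype(int).sum(1);r=np.where(c<300)[0]+150;print(x,r.min() if len(r) else None,r.max() if len(r) else None,end=" ")
E
```

```text
board [[330.0, 124.0], [330.0, 151.0], [292.0, 150.0], [293.0, 124.0]] 1018.0 [[202.0, 170.0], [218.0, 194.0], [196.0, 205.0], [181.0, 179.0]] 714.0
0.02 [[0.675, -0.044], [0.605, -0.045], [0.606, 0.052], [0.674, 0.05]] [[0.601, -0.047], [0.603, 0.046], [0.665, 0.045], [0.661, -0.05]]
0.04 [[0.67, -0.042], [0.601, -0.042], [0.602, 0.053], [0.669, 0.051]] [[0.606, -0.031], [0.608, 0.059], [0.669, 0.059], [0.665, -0.034]]
stop [[380.0, 162.0], [380.0, 189.0], [374.0, 189.0], [373.0, 164.0]] 185.5 [[214.0, 127.0], [193.0, 137.0], [190.0, 135.0], [209.0, 123.0]] 116.0
0.02 [[0.579, -0.171], [0.51, -0.171], [0.51, -0.156], [0.574, -0.154]] [[0.496, -0.171], [0.566, -0.169], [0.57, -0.18], [0.501, -0.194]]
0.04 [[0.576, -0.166], [0.508, -0.166], [0.508, -0.151], [0.57, -0.149]] [[0.504, -0.152], [0.572, -0.15], [0.576, -0.161], [0.508, -0.174]]
slab [[416.0, 62.0], [420.0, 201.0], [198.0, 201.0], [200.0, 81.0]] 28217.0 [[203.0, 105.0], [317.0, 239.0], [180.0, 325.0], [88.0, 155.0]] 25381.0
0.02 [[0.841, -0.263], [0.482, -0.271], [0.471, 0.289], [0.784, 0.293]] [[0.479, -0.273], [0.469, 0.287], [0.828, 0.292], [0.84, -0.264]]
0.04 [[0.833, -0.257], [0.48, -0.264], [0.469, 0.286], [0.777, 0.29]] [[0.488, -0.251], [0.478, 0.294], [0.827, 0.299], [0.839, -0.243]]
232 188 209 251 188 206 270 189 206 289 189 206 308 189 208 327 190 209 346 190 209 365 190 209
```

```bash
cat >> h.py <<'E'
def rows(s,pos,yaw):
    """total shift/turn in tool axes & units to have y down, z axis along yaw+90deg (or its opposite)"""
    r=R.from_quat(s["tcp_rot"]);M=r.as_matrix();best=None
    for k in(0,np.pi):
        zz=np.array([-np.sin(yaw+k),np.cos(yaw+k),0]);yy=np.array([0,0,-1.]);T=np.c_[np.cross(yy,zz),yy,zz]
        rv=(r.inv()*R.from_matrix(T)).as_rotvec()
        if best is None or np.linalg.norm(rv)<np.linalg.norm(best[0]):best=(rv,T)
    d=np.array(pos)-s["eef_pos"]
    return M.T@d/.12, best[0]/(2*np.pi),best[1].T@d/.12,best[1]
E
python3 - <<'E'
from h import *
from plant import *
s=get_state();print(np.round(R.from_quat(s["tcp_rot"]).as_matrix(),3))
for o in rows(s,(.56,-.05,.30),.02):print(np.round(o,4).tolist())
c=read_camera("wrist");print(np.round(c["mount"],4).tolist(),c["fx"])
E
```

```text
[[-0.954 -0.     0.3  ]
 [-0.3    0.002 -0.954]
 [-0.    -1.    -0.002]]
[-4.3257, -0.7334, -3.8236]
[0.0003, 0.0453, -0.0]
[-3.0775, -0.7428, -4.8833]
[[-0.9998, 0.0, 0.02], [-0.02, 0.0, -0.9998], [-0.0, -1.0, 0.0]]
[[-0.0001, 0.9561, 0.293, -0.0755], [-0.0006, -0.293, 0.9561, -0.1628], [1.0, -0.0001, 0.0006, 0.0003], [0.0, 0.0, 0.0, 1.0]] 266.0571748900842
```

Request:
{"api": "send_rows", "payload": {"plan": [[[0, -0.35, 0], [0, 0.0227, 0]], [[0, -0.39, 0], [0, 0.0226, 0]], [[-0.192, 0, -0.305], [0, 0, 0]], [[-0.192, 0, -0.305], [0, 0, 0]], [[-0.192, 0, -0.305], [0, 0, 0]], [[-0.192, 0, -0.305], [0, 0, 0]], [[-0.192, 0, -0.305], [0, 0, 0]], [[-0.192, 0, -0.305], [0, 0, 0]], [[-0.192, 0, -0.305], [0, 0, 0]], [[-0.192, 0, -0.305], [0, 0, 0]]], "gripper": 0.4}}

```text
time: 1.15
eef_pos: [0.3814, -0.3456, 0.3006]
tcp_rot: [-0.007, 0.707, -0.707, 0.007]
contact_force: [0.4, -0.9, -0.2]
opening: 0.598
```

Request:
{"api": "send_rows", "payload": {"plan": [[[-0.192, 0, -0.305], [0, 0, 0]], [[-0.192, 0, -0.305], [0, 0, 0]], [[-0.192, 0, -0.305], [0, 0, 0]], [[-0.192, 0, -0.305], [0, 0, 0]], [[-0.192, 0, -0.305], [0, 0, 0]], [[-0.192, 0, -0.305], [0, 0, 0]], [[-0.192, 0, -0.305], [0, 0, 0]], [[-0.192, 0, -0.305], [0, 0, 0]], [[0, 0, 0], [0, 0, 0]], [[0, 0, 0], [0, 0, 0]]]}}

```text
time: 2.15
eef_pos: [0.5593, -0.0501, 0.3003]
tcp_rot: [0.008, -0.707, 0.707, -0.007]
contact_force: [0.4, -0.3, -0.1]
opening: 0.602
```

```bash
cat > look.py <<'E'
import sys
from h import *
from plant import *
def look(n):
    s=get_state();c=read_camera("wrist");T=np.eye(4);T[:3,:3]=R.from_quat(s["tcp_rot"]).as_matrix();T[:3,3]=s["eef_pos"]
    c["world_from_camera"]=T@c["mount"];np.savez(n+".npz",**c);cv2.imwrite(f"pics/{n}.png",c["img"]);return s,c
if __name__=="__main__":
    s,c=look(sys.argv[1]);print({k:np.round(s[k],4).tolist() for k in("time","eef_pos","contact_force","opening")})
E
python3 look.py w1
```

```text
{'time': 2.15, 'eef_pos': [0.5593, -0.0501, 0.3003], 'contact_force': [0.3769, -0.2899, -0.1311], 'opening': 0.6016}
```

View pics/w1.png

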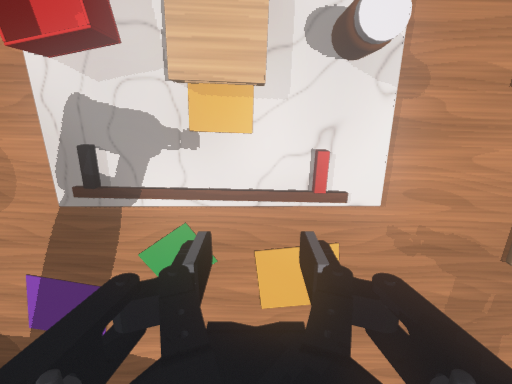

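Wrist view: board near edge on row ~133 (cols 190–253), rail face at row ~187, red stop's inner edge at col ~316, and black stop at (89,165).

```bash
python3 - <<'E'
from h import *
c=dict(np.load("w1.npz"));img=c["img"];g=cv2.cvtColor(img,cv2.COLOR_BGR2GRAY).astype(int)
b,_=quad(mask(img,*GOLD,(160,70,290,145)));st,_=quad(mask(img,*RED,(300,140,340,200)))
print("px",b.tolist(),st.tolist())
pts=[]
for x in list(range(205,306,10)):
    col=g[165:196,x];d=np.diff(col);i=d.argmin();pts.append((x,165+i+.5))
print(pts)
L=cv2.fitLine(np.float32(pts),cv2.DIST_HUBER,0,.01,.01).ravel();print("rail px line",L)
for zs in(.018,.022,.026):
    P=[onz(c,p,zs+.003)[:2] for p in b];r=[onz(c,(x,L[3]+(x-L[2])*L[1]/L[0]),zs+.01)[:2] for x in(100,320)]
    S=[onz(c,p,zs+.018)[:2] for p in st];print(zs,"board",np.round(P,4).tolist(),"rail",np.round(r,4).tolist(),"yaw",np.arctan2(-(r[0]-r[1])[0],(r[0]-r[1])[1]),"stop",np.round(S,4).tolist())
m=mask(img,*WHITE)
for y in(140,170): 
    w=np.where(m[y])[0];print(y,w.min(),w.max(),[np.linalg.norm(onz(c,(w.max(),y),z)-onz(c,(w.min(),y),z)).round(4) for z in(.014,.022,.03)])
E
```

```text
px [[248.0, 86.0], [221.0, 122.0], [190.0, 127.0], [188.0, 84.0]] [[324.0, 188.0], [324.0, 192.0], [315.0, 192.0], [316.0, 188.0]]
[(205, np.float64(187.5)), (215, np.float64(187.5)), (225, np.float64(187.5)), (235, np.float64(188.5)), (245, np.float64(188.5)), (255, np.float64(188.5)), (265, np.float64(188.5)), (275, np.float64(189.5)), (285, np.float64(189.5)), (295, np.float64(189.5)), (305, np.float64(189.5))]
rail px line [9.997361e-01 2.297260e-02 2.520000e+02 1.885000e+02]
0.018 board [[0.6715, -0.0366], [0.6166, 0.006], [0.6077, 0.0561], [0.6723, 0.056]] rail [[0.509, 0.2117], [0.5083, -0.162]] yaw -0.0016794967251846944 stop [[0.5144, -0.1662], [0.5074, -0.1669], [0.5071, -0.1518], [0.5141, -0.1529]]
0.022 board [[0.6711, -0.0367], [0.6168, 0.0055], [0.6079, 0.0552], [0.6719, 0.0551]] rail [[0.5101, 0.2094], [0.5095, -0.1609]] yaw -0.001679496725184519 stop [[0.5155, -0.1651], [0.5086, -0.1658], [0.5083, -0.1509], [0.5152, -0.1519]]
0.026 board [[0.6708, -0.0369], [0.617, 0.005], [0.6082, 0.0542], [0.6716, 0.0541]] rail [[0.5113, 0.207], [0.5107, -0.1599]] yaw -0.0016794967251846432 stop [[0.5167, -0.164], [0.5098, -0.1647], [0.5095, -0.1499], [0.5164, -0.1509]]
140 44 389 [np.float64(0.5741), np.float64(0.5639), np.float64(0.5537)]
170 51 385 [np.float64(0.5746), np.float64(0.5644), np.float64(0.5541)]
```

```bash
python3 - <<'E'
from h import *
from plant import *
c=dict(np.load("w1.npz"));print([np.round(onz(c,p,.025)[:2],4).tolist() for p in((190,132.5),(253.5,133.5))])
s=get_state()
for o in rows(s,(.637,.004,.055),0):print(np.round(o,4).tolist())
E
```

```text
[[0.5993, 0.0556], [0.6, -0.0466]]
[-0.6611, 2.045, -0.4454]
[-0.0, 0.0033, 0.0002]
[-0.6496, 2.0458, -0.4584]
[[-1.0, 0.0, -0.0], [0.0, 0.0, -1.0], [0.0, -1.0, 0.0]]
```

Request:
{"api": "send_rows", "payload": {"plan": [[[-0.2165, 0, -0.153], [0, 0.0033, 0]], [[-0.2165, 0, -0.153], [0, 0, 0]], [[-0.2165, 0, -0.153], [0, 0, 0]], [[0, 0.38, 0], [0, 0, 0]], [[0, 0.38, 0], [0, 0, 0]], [[0, 0.38, 0], [0, 0, 0]], [[0, 0.38, 0], [0, 0, 0]], [[0, 0.27, 0], [0, 0, 0]], [[0, 0.17, 0], [0, 0, 0]], [[0, 0.085, 0], [0, 0, 0]], [[0, 0, 0], [0, 0, 0]], [[0, 0, 0], [0, 0, 0]]]}}

```text
time: 3.4
eef_pos: [0.6378, 0.0037, 0.057]
tcp_rot: [-0.001, -0.707, 0.707, -0.0]
contact_force: [-0.3, -0.3, 0.2]
opening: 0.603
```

```bash
python3 look.py w2
```

```text
{'time': 3.4, 'eef_pos': [0.6378, 0.0037, 0.057], 'contact_force': [-0.3247, -0.2951, 0.2358], 'opening': 0.6034}
```

View pics/w2.png

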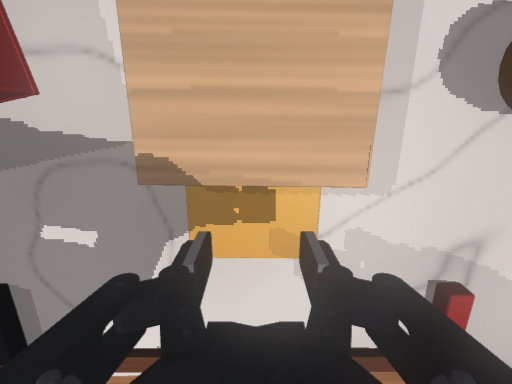

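Wrist view: both fingertips sit over the board (board cols 188–320, near edge at row 258, dispenser face at row 186). I'll close them a little and descend.

Request:
{"api": "send_rows", "payload": {"plan": [[[0, 0.0167, 0], [0, 0, 0]], [[0, 0.0167, 0], [0, 0, 0]], [[0, 0.0167, 0], [0, 0, 0]], [[0, 0.0083, 0], [0, 0, 0]], [[0, 0.0083, 0], [0, 0, 0]], [[0, 0.0083, 0], [0, 0, 0]], [[0, 0, 0], [0, 0, 0]], [[0, 0, 0], [0, 0, 0]]], "gripper": 0.55}}

```text
time: 4.25
eef_pos: [0.6369, 0.0046, 0.0465]
tcp_rot: [0.0, 0.707, -0.707, -0.0]
contact_force: [-0.2, 0.0, -0.5]
opening: 0.446
```

Request:
{"api": "send_rows", "payload": {"plan": [[[0, 0.0083, 0], [0, 0, 0]], [[0, 0.0083, 0], [0, 0, 0]], [[0, 0.0083, 0], [0, 0, 0]], [[0, 0, 0], [0, 0, 0]]]}}

```text
time: 4.65
eef_pos: [0.6367, 0.0046, 0.0433]
tcp_rot: [0.0, 0.707, -0.707, -0.0]
contact_force: [-0.6, -0.8, 0.8]
opening: 0.449
```

Request:
{"api": "send_rows", "payload": {"plan": [[[0, 0.0083, 0], [0, 0, 0]], [[0, 0.0083, 0], [0, 0, 0]], [[0, 0, 0], [0, 0, 0]]]}}

```text
time: 4.95
eef_pos: [0.6368, 0.0046, 0.0413]
tcp_rot: [0.0, 0.707, -0.707, -0.0]
contact_force: [-0.1, 0.4, 0.6]
opening: 0.451
```

Request:
{"api": "send_rows", "payload": {"plan": [[[0, 0.006, 0], [0, 0, 0]], [[0, 0.006, 0], [0, 0, 0]], [[0, 0, 0], [0, 0, 0]]]}}

```text
time: 5.25
eef_pos: [0.6369, 0.0047, 0.04]
tcp_rot: [0.0, 0.707, -0.707, -0.0]
contact_force: [0.7, -0.3, -0.6]
opening: 0.45
```

Request:
{"api": "send_rows", "payload": {"plan": [[[0, 0.005, 0], [0, 0, 0]], [[0, 0.005, 0], [0, 0, 0]], [[0, 0, 0], [0, 0, 0]]]}}

```text
time: 5.55
eef_pos: [0.6368, 0.0046, 0.0388]
tcp_rot: [0.0, 0.707, -0.707, -0.0]
contact_force: [0.4, 0.5, -0.3]
opening: 0.452
```

Request:
{"api": "send_rows", "payload": {"plan": [[[0, 0.005, 0], [0, 0, 0]], [[0, 0.004, 0], [0, 0, 0]], [[0, 0, 0], [0, 0, 0]]]}}

```text
time: 5.85
eef_pos: [0.6368, 0.0046, 0.0377]
tcp_rot: [0.0, 0.707, -0.707, -0.0]
contact_force: [-0.2, 0.3, 0.5]
opening: 0.454
```

Request:
{"api": "send_rows", "payload": {"plan": [[[0, 0.004, 0], [0, 0, 0]], [[0, 0.004, 0], [0, 0, 0]], [[0, 0, 0], [0, 0, 0]]]}}

```text
time: 6.15
eef_pos: [0.6369, 0.0046, 0.0368]
tcp_rot: [0.0, 0.707, -0.707, -0.0]
contact_force: [-0.3, 0.3, 0.7]
opening: 0.452
```

Request:
{"api": "send_rows", "payload": {"plan": [[[0, 0.004, 0], [0, 0, 0]], [[0, 0.004, 0], [0, 0, 0]], [[0, 0, 0], [0, 0, 0]]]}}

```text
time: 6.45
eef_pos: [0.6368, 0.0046, 0.0358]
tcp_rot: [0.0, 0.707, -0.707, -0.0]
contact_force: [0.6, -0.8, 0.2]
opening: 0.447
```

Request:
{"api": "send_rows", "payload": {"plan": [[[0, 0.004, 0], [0, 0, 0]], [[0, 0.004, 0], [0, 0, 0]], [[0, 0, 0], [0, 0, 0]]]}}

```text
time: 6.75
eef_pos: [0.6369, 0.0046, 0.0348]
tcp_rot: [0.0, 0.707, -0.707, -0.0]
contact_force: [-0.9, 0.6, -0.1]
opening: 0.449
```

Request:
{"api": "send_rows", "payload": {"plan": [[[0, 0.004, 0], [0, 0, 0]], [[0, 0.004, 0], [0, 0, 0]], [[0, 0, 0], [0, 0, 0]]]}}

```text
time: 7.05
eef_pos: [0.6369, 0.0046, 0.0339]
tcp_rot: [0.0, 0.707, -0.707, -0.0]
contact_force: [0.0, -0.5, -0.2]
opening: 0.45
```

Request:
{"api": "send_rows", "payload": {"plan": [[[0, 0.004, 0], [0, 0, 0]], [[0, 0.004, 0], [0, 0, 0]], [[0, 0, 0], [0, 0, 0]]]}}

```text
time: 7.35
eef_pos: [0.6368, 0.0046, 0.0329]
tcp_rot: [0.0, 0.707, -0.707, -0.0]
contact_force: [-0.2, -1.0, 0.5]
opening: 0.448
```

Request:
{"api": "send_rows", "payload": {"plan": [[[0, 0.004, 0], [0, 0, 0]], [[0, 0.004, 0], [0, 0, 0]], [[0, 0, 0], [0, 0, 0]]]}}

```text
time: 7.65
eef_pos: [0.6369, 0.0046, 0.0319]
tcp_rot: [0.0, 0.707, -0.707, -0.0]
contact_force: [-0.2, -0.7, -0.4]
opening: 0.447
```

Request:
{"api": "send_rows", "payload": {"plan": [[[0, 0.004, 0], [0, 0, 0]], [[0, 0.004, 0], [0, 0, 0]], [[0, 0, 0], [0, 0, 0]]]}}

```text
time: 7.95
eef_pos: [0.6369, 0.0046, 0.031]
tcp_rot: [0.0, 0.707, -0.707, -0.0]
contact_force: [-0.6, -0.6, -0.1]
opening: 0.451
```

Request:
{"api": "send_rows", "payload": {"plan": [[[0, 0.004, 0], [0, 0, 0]], [[0, 0.004, 0], [0, 0, 0]], [[0, 0, 0], [0, 0, 0]]]}}

```text
time: 8.25
eef_pos: [0.6369, 0.0046, 0.0301]
tcp_rot: [0.0, 0.707, -0.707, -0.0]
contact_force: [-0.3, 0.1, -0.3]
opening: 0.45
```

```bash
python3 look.py w3; python3 -c "
import cv2;i=cv2.imread('pics/w3.png')[180:310,150:360];cv2.imwrite('pics/w3c.png',cv2.resize(i,None,fx=3,fy=3))"
```

```text
{'time': 8.25, 'eef_pos': [0.6369, 0.0046, 0.0301], 'contact_force': [-0.2502, 0.1393, -0.2925], 'opening': 0.4502}
```

View pics/w3c.png

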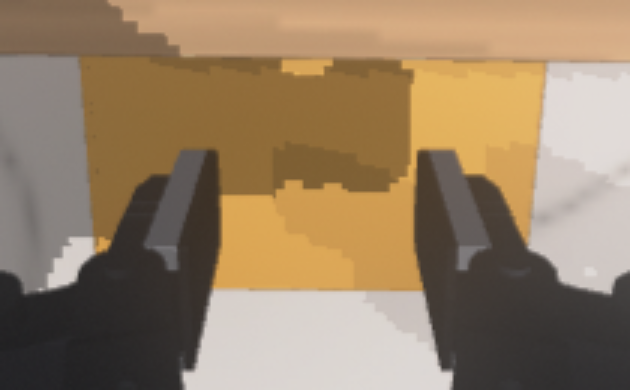

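The crop shows both tips over the board, clear of its side edges and the dispenser; there is no contact yet.

Request:
{"api": "send_rows", "payload": {"plan": [[[0, 0.004, 0], [0, 0, 0]], [[0, 0.004, 0], [0, 0, 0]], [[0, 0, 0], [0, 0, 0]]]}}

```text
time: 8.6
eef_pos: [0.6369, 0.0046, 0.0291]
tcp_rot: [0.0, 0.707, -0.707, -0.0]
contact_force: [0.7, 0.4, 0.8]
opening: 0.452
```

Request:
{"api": "send_rows", "payload": {"plan": [[[0, 0.004, 0], [0, 0, 0]], [[0, 0.004, 0], [0, 0, 0]], [[0, 0, 0], [0, 0, 0]]]}}

```text
time: 8.9
eef_pos: [0.6369, 0.0046, 0.0281]
tcp_rot: [0.0, 0.707, -0.707, -0.0]
contact_force: [0.0, 0.6, -0.0]
opening: 0.448
```

Request:
{"api": "send_rows", "payload": {"plan": [[[0, 0.004, 0], [0, 0, 0]], [[0, 0.004, 0], [0, 0, 0]], [[0, 0, 0], [0, 0, 0]]]}}

```text
time: 9.2
eef_pos: [0.6369, 0.0046, 0.0272]
tcp_rot: [0.0, 0.707, -0.707, -0.0]
contact_force: [-0.9, -0.1, -0.2]
opening: 0.449
```

Request:
{"api": "send_rows", "payload": {"plan": [[[0, 0.004, 0], [0, 0, 0]], [[0, 0.004, 0], [0, 0, 0]], [[0, 0, 0], [0, 0, 0]]]}}

```text
time: 9.5
eef_pos: [0.6368, 0.0046, 0.0262]
tcp_rot: [0.0, 0.707, -0.707, -0.0]
contact_force: [0.7, -0.3, 0.1]
opening: 0.449
```

Request:
{"api": "send_rows", "payload": {"plan": [[[0, 0.004, 0], [0, 0, 0]], [[0, 0.004, 0], [0, 0, 0]], [[0, 0, 0], [0, 0, 0]]]}}

```text
time: 9.8
eef_pos: [0.6369, 0.0046, 0.0253]
tcp_rot: [0.0, 0.707, -0.707, -0.0]
contact_force: [0.1, -0.4, -0.2]
opening: 0.448
```

Request:
{"api": "send_rows", "payload": {"plan": [[[0, 0.004, 0], [0, 0, 0]], [[0, 0.004, 0], [0, 0, 0]], [[0, 0, 0], [0, 0, 0]]]}}

```text
time: 10.1
eef_pos: [0.6368, 0.0046, 0.0242]
tcp_rot: [0.0, 0.707, -0.707, -0.0]
contact_force: [0.1, 0.1, 0.8]
opening: 0.45
```

```bash
python3 look.py w4; python3 -c "
from plant import *;print(get_state()['joint_efforts'])
import cv2;i=cv2.imread('pics/w4.png')[180:310,150:360];cv2.imwrite('pics/w4c.png',cv2.resize(i,None,fx=3,fy=3))"
```

```text
{'time': 10.1, 'eef_pos': [0.6368, 0.0046, 0.0242], 'contact_force': [0.0526, 0.0866, 0.802], 'opening': 0.4501}
[-1.88814200e-03 -4.04142988e+01 -2.43554467e+01 -3.96244786e-05
 -7.93611525e-05 -1.04654312e-06]
```

View pics/w4c.png

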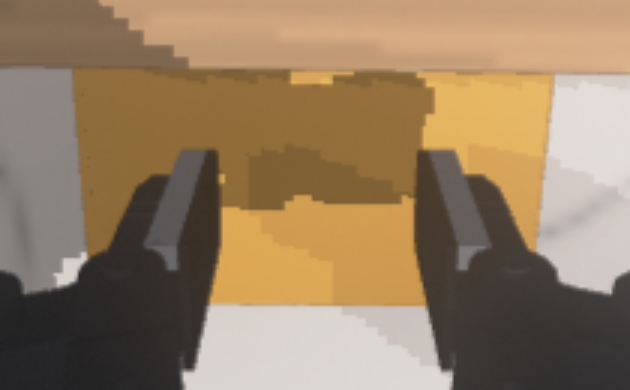

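```bash
python3 - <<'E'
from h import *
c=dict(np.load("w4.npz"));print(c["cx"],c["cy"],c["fx"],c["fy"])
M=c["mount"];Mi=np.linalg.inv(M)
for y in(-.03,-.02,-.01,0,.007,.014):
  for x in(-.011,):
    for z in(.019,):
        p=Mi@[x,y,z,1];print(y,x,z,np.round([c["cx"]+c["fx"]*p[0]/p[2],c["cy"]+c["fy"]*p[1]/p[2]],1))
g=cv2.cvtColor(c["img"],cv2.COLOR_BGR2HSV)
m=mask(c["img"],(16,110,60),(32,255,255),(160,203,350,290))
for z in(.017,.021,.025,.029,.033):
    o=[]
    for r in(215,225):
        w=np.where(m[r])[0];o.append(np.linalg.norm(onz(c,(w.max()+.5,r),z)-onz(c,(w.min()-.5,r),z)).round(4))
    print(z,o)
E
```

```text
255.32662777738844 192.63419742706836 266.0571748900842 266.0571748900842
-0.03 -0.011 0.019 [289.7 234.4]
-0.02 -0.011 0.019 [287.5 226.8]
-0.01 -0.011 0.019 [285.7 220.1]
0 -0.011 0.019 [284.  214.1]
0.007 -0.011 0.019 [282.9 210.3]
0.014 -0.011 0.019 [281.9 206.8]
0.017 [np.float64(0.1084), np.float64(0.1083)]
0.021 [np.float64(0.1058), np.float64(0.1057)]
0.025 [np.float64(0.1033), np.float64(0.1032)]
0.029 [np.float64(0.1007), np.float64(0.1006)]
0.033 [np.float64(0.0982), np.float64(0.0981)]
```

```bash
python3 - <<'E'
from plant import *
import cv2,numpy as np
a=read_camera("scene");np.savez("scene1.npz",**a);b=read_camera("top");np.savez("top1.npz",**b)
i=cv2.resize(a["img"][80:260,110:310],None,fx=3,fy=3,interpolation=cv2.INTER_CUBIC)
cv2.imwrite("pics/s1.png",i)
E
```

```text
(no output)
```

View pics/s1.png

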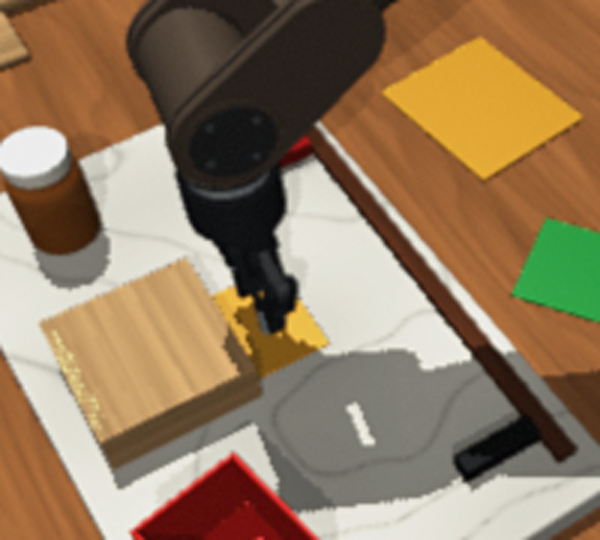

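The scene crop shows the left fingertip at crop (275,328), seemingly a little above the board, with the gripper body clear of the dispenser.

```bash
python3 - <<'E'
from h import *
c=dict(np.load("scene1.npz"))
for z in(.02,.03,.04,.05,.06):print(z,[np.round(onz(c,(110+u/3,80+v/3),z)[:2],4).tolist() for u,v in((275,330),(262,330))])
E
```

```text
0.02 [[0.632, 0.0117], [0.6414, 0.0057]]
0.03 [[0.6342, 0.0189], [0.6435, 0.0129]]
0.04 [[0.6364, 0.026], [0.6456, 0.0201]]
0.05 [[0.6386, 0.0331], [0.6477, 0.0273]]
0.06 [[0.6408, 0.0402], [0.6497, 0.0345]]
```

Request:
{"api": "send_rows", "payload": {"plan": [[[0.029, 0, 0], [0, 0, 0]], [[0.029, 0, 0], [0, 0, 0]], [[0, 0.0083, 0], [0, 0, 0]], [[0, 0.0083, 0], [0, 0, 0]], [[0, 0.0083, 0], [0, 0, 0]], [[0, 0.0083, 0], [0, 0, 0]], [[0, 0.0083, 0], [0, 0, 0]], [[0, 0, 0], [0, 0, 0]]]}}

```text
time: 11.05
eef_pos: [0.6298, 0.0046, 0.0192]
tcp_rot: [0.0, 0.707, -0.707, -0.0]
contact_force: [0.1, 0.5, -0.9]
opening: 0.451
```

Request:
{"api": "send_rows", "payload": {"plan": [[[0, 0.005, 0], [0, 0, 0]], [[0, 0.005, 0], [0, 0, 0]], [[0, 0, 0], [0, 0, 0]]]}}

```text
time: 11.35
eef_pos: [0.6299, 0.0046, 0.0181]
tcp_rot: [0.0, 0.707, -0.707, -0.0]
contact_force: [1.1, 0.4, -0.4]
opening: 0.448
```

Request:
{"api": "send_rows", "payload": {"plan": [[[0, 0.006, 0], [0, 0, 0]], [[0, 0.006, 0], [0, 0, 0]], [[0, 0, 0], [0, 0, 0]]]}}

```text
time: 11.65
eef_pos: [0.6299, 0.0046, 0.0166]
tcp_rot: [0.0, 0.707, -0.707, -0.0]
contact_force: [0.4, 0.0, -0.8]
opening: 0.45
```

Request:
{"api": "send_rows", "payload": {"plan": [[[0, 0.004, 0], [0, 0, 0]], [[0, 0.004, 0], [0, 0, 0]], [[0, 0, 0], [0, 0, 0]]]}}

```text
time: 11.95
eef_pos: [0.6299, 0.0046, 0.0157]
tcp_rot: [0.0, 0.707, -0.707, -0.0]
contact_force: [-0.2, -0.7, 0.5]
opening: 0.447
```

```bash
python3 look.py w5; python3 -c "
import cv2;i=cv2.imread('pics/w5.png')[180:320,150:360];cv2.imwrite('pics/w5c.png',cv2.resize(i,None,fx=3,fy=3))"
```

```text
{'time': 11.95, 'eef_pos': [0.6299, 0.0046, 0.0157], 'contact_force': [-0.1788, -0.6982, 0.5485], 'opening': 0.4473}
```

View pics/w5c.png

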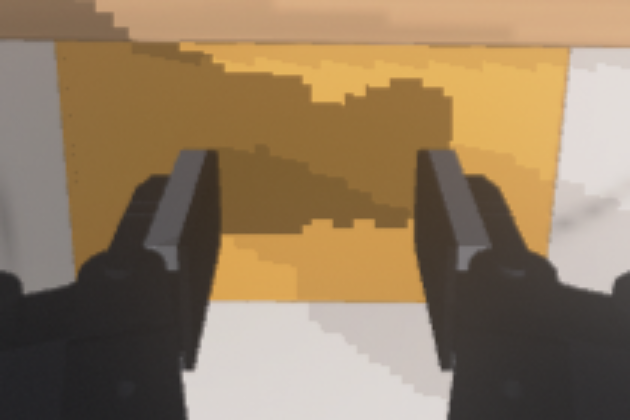

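The crop shows the tips still above the board: their shadows are closing in, and the scale suggests about 8 mm left.

Request:
{"api": "send_rows", "payload": {"plan": [[[0, 0.0083, 0], [0, 0, 0]], [[0, 0.0083, 0], [0, 0, 0]], [[0, 0.0083, 0], [0, 0, 0]], [[0, 0, 0], [0, 0, 0]]]}}

```text
time: 12.4
eef_pos: [0.6298, 0.0046, 0.0126]
tcp_rot: [0.0, 0.707, -0.707, -0.0]
contact_force: [-0.4, -0.3, 1.0]
opening: 0.452
```

Request:
{"api": "send_rows", "payload": {"plan": [[[0, 0.004, 0], [0, 0, 0]], [[0, 0, 0], [0, 0, 0]]]}}

```text
time: 12.6
eef_pos: [0.63, 0.0046, 0.0123]
tcp_rot: [0.0, 0.707, -0.707, -0.0]
contact_force: [-0.9, 0.5, 0.9]
opening: 0.445
```

Request:
{"api": "send_rows", "payload": {"plan": [[[0, 0.004, 0], [0, 0, 0]], [[0, 0, 0], [0, 0, 0]]]}}

```text
time: 12.8
eef_pos: [0.6299, 0.0046, 0.0118]
tcp_rot: [0.0, 0.707, -0.707, -0.0]
contact_force: [-0.2, -0.1, -0.9]
opening: 0.452
```

Request:
{"api": "send_rows", "payload": {"plan": [[[0, 0.004, 0], [0, 0, 0]], [[0, 0.004, 0], [0, 0, 0]], [[0, 0, 0], [0, 0, 0]]]}}

```text
time: 13.1
eef_pos: [0.6299, 0.0046, 0.0108]
tcp_rot: [0.0, 0.707, -0.707, -0.0]
contact_force: [-0.1, -0.5, 0.2]
opening: 0.446
```

Request:
{"api": "send_rows", "payload": {"plan": [[[0, 0.004, 0], [0, 0, 0]], [[0, 0, 0], [0, 0, 0]]]}}

```text
time: 13.3
eef_pos: [0.6301, 0.0046, 0.0108]
tcp_rot: [-0.0, -0.707, 0.707, 0.0]
contact_force: [0.3, 0.1, 1.8]
opening: 0.446
```

Request:
{"api": "send_rows", "payload": {"plan": [[[0, 0.0025, 0], [0, 0, 0]], [[0, 0, 0], [0, 0, 0]]]}}

```text
time: 13.5
eef_pos: [0.6303, 0.0046, 0.0107]
tcp_rot: [-0.0, -0.707, 0.707, 0.0]
contact_force: [-0.7, 1.1, 3.0]
opening: 0.449
```

Request:
{"api": "send_rows", "payload": {"plan": [[[0, 0.0025, 0], [0, 0, 0]], [[0, 0, 0], [0, 0, 0]]]}}

```text
time: 13.7
eef_pos: [0.6306, 0.0046, 0.0108]
tcp_rot: [-0.001, -0.707, 0.707, -0.0]
contact_force: [-0.5, 0.9, 5.0]
opening: 0.448
```

Request:
{"api": "send_rows", "payload": {"plan": [[[0, 0.004, 0], [0, 0, 0]], [[0, 0.004, 0], [0, 0, 0]], [[0, 0, 0], [0, 0, 0]]]}}

```text
time: 14.0
eef_pos: [0.6313, 0.0045, 0.0107]
tcp_rot: [-0.001, -0.707, 0.707, -0.001]
contact_force: [-1.1, -0.1, 8.4]
opening: 0.449
```

Request:
{"api": "send_rows", "payload": {"plan": [[[0, 0.003, 0], [0, 0, 0]], [[0.03, 0, 0], [0, 0, 0]], [[0.04, 0, 0], [0, 0, 0]], [[0.04, 0, 0], [0, 0, 0]], [[0.04, 0, 0], [0, 0, 0]], [[0, 0, 0], [0, 0, 0]]]}}

```text
time: 14.6
eef_pos: [0.6141, 0.0042, 0.0107]
tcp_rot: [-0.002, -0.707, 0.707, -0.002]
contact_force: [-0.1, 0.1, 7.2]
opening: 0.452
```

```bash
cat >> look.py <<'E'
    img=c["img"];g=cv2.cvtColor(img,cv2.COLOR_BGR2HSV)
    zb=float(sys.argv[2]) if len(sys.argv)>2 else .030
    m=mask(img,(14,100,50),(34,255,255),(150,150,360,340))
    a=[]
    for x in range(226,288,6):
        w=np.where(m[:,x])[0];a.append((x,w.max()+.5,w.min()-.5))
    a=np.array(a);P=[onz(c,p[:2],zb) for p in(a[1],a[-2])]
    L=np.polyfit(a[:,0],a[:,1],1);print("near edge px fit",L.round(4),"y@255 %.1f"%np.polyval(L,255),"->",onz(c,(255,np.polyval(L,255)),zb).round(4),"far row",a[:,2].mean())
    q=[onz(c,(x,np.polyval(L,x)),zb) for x in(226,286)];d=q[0]-q[1];print("edge yaw",np.arctan2(-d[0],d[1]).round(4))
E
python3 look.py w6
```

```text
{'time': 14.6, 'eef_pos': [0.6141, 0.0042, 0.0107], 'contact_force': [-0.0584, 0.1305, 7.2173], 'opening': 0.4521}
near edge px fit [  0.  284.5] y@255 284.5 -> [0.5852 0.0043 0.03  ] far row 149.5909090909091
edge yaw -0.0015
```

Request:
{"api": "send_rows", "payload": {"plan": [[[0, 0.004, 0], [0, 0, 0]], [[0.03, 0, 0], [0, 0, 0]], [[0.05, 0, 0], [0, 0, 0]], [[0.05, 0, 0], [0, 0, 0]], [[0.05, 0, 0], [0, 0, 0]], [[0.05, 0, 0], [0, 0, 0]], [[0.05, 0, 0], [0, 0, 0]], [[0, 0, 0], [0, 0, 0]]]}}

```text
time: 15.45
eef_pos: [0.5807, 0.0042, 0.0107]
tcp_rot: [-0.002, -0.707, 0.707, -0.002]
contact_force: [-1.2, -0.8, 8.6]
opening: 0.448
```

```bash
python3 look.py w7
```

```text
{'time': 15.45, 'eef_pos': [0.5807, 0.0042, 0.0107], 'contact_force': [-1.1652, -0.7934, 8.6411], 'opening': 0.4482}
near edge px fit [  0.  283.5] y@255 283.5 -> [0.5525 0.0043 0.03  ] far row 149.5
edge yaw -0.0016
```

Request:
{"api": "send_rows", "payload": {"plan": [[[0.03, 0.001, 0], [0, 0, 0]], [[0.05, 0.001, 0], [0, 0, 0]], [[0.05, 0, 0], [0, 0, 0]], [[0.05, 0, 0], [0, 0, 0]], [[0.05, 0, 0], [0, 0, 0]], [[0.04, 0, 0], [0, 0, 0]], [[0, 0, 0], [0, 0, 0]]]}}

```text
time: 16.2
eef_pos: [0.5488, 0.0041, 0.0107]
tcp_rot: [-0.003, -0.707, 0.707, -0.002]
contact_force: [-0.8, -0.1, 11.0]
opening: 0.447
```

```bash
python3 look.py w8; python3 - <<'E'
import cv2;i=cv2.imread('pics/w8.png')[180:350];cv2.imwrite('pics/w8c.png',cv2.resize(i,(768,255)))
E
```

```text
{'time': 16.2, 'eef_pos': [0.5488, 0.0041, 0.0107], 'contact_force': [-0.7882, -0.064, 10.9912], 'opening': 0.4473}
near edge px fit [  0.  283.5] y@255 283.5 -> [0.5206 0.0042 0.03  ] far row 149.5
edge yaw -0.0018
```

View pics/w8c.png

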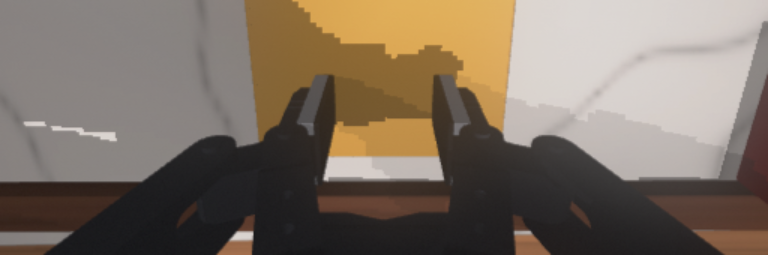

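The crop shows the board's near edge about 10 mm from the rail and parallel to it, with the red stop at the right edge.

Request:
{"api": "send_rows", "payload": {"plan": [[[0.017, 0, 0], [0, 0, 0]], [[0.017, 0, 0], [0, 0, 0]], [[0.017, 0, 0], [0, 0, 0]], [[0.017, 0, 0], [0, 0, 0]], [[0.012, 0, 0], [0, 0, 0]], [[0, 0, 0], [0, 0, 0]]]}}

```text
time: 16.85
eef_pos: [0.5399, 0.0041, 0.0107]
tcp_rot: [-0.003, -0.707, 0.708, -0.002]
contact_force: [-0.7, -0.3, 10.2]
opening: 0.448
```

```bash
python3 look.py w9; python3 - <<'E'
from h import *
c=dict(np.load('w9.npz'));g=cv2.cvtColor(c["img"],cv2.COLOR_BGR2GRAY)
for x in(60,110,225,255,285,400,450):print(x,g[278:312,x].tolist())
E
```

```text
{'time': 16.85, 'eef_pos': [0.5399, 0.0041, 0.0107], 'contact_force': [-0.6565, -0.3133, 10.1898], 'opening': 0.4475}
near edge px fit [2.015000e-01 2.372758e+02] y@255 288.7 -> [0.5079 0.0041 0.03  ] far row 149.5
edge yaw -0.2333
60 [137, 136, 137, 137, 136, 136, 136, 136, 136, 137, 136, 78, 41, 36, 37, 37, 39, 40, 38, 39, 44, 50, 50, 50, 50, 50, 49, 47, 47, 49, 49, 47, 49, 47]
110 [137, 137, 137, 137, 137, 137, 138, 137, 137, 136, 131, 73, 37, 34, 34, 33, 33, 33, 32, 32, 32, 32, 31, 30, 30, 31, 31, 30, 30, 29, 30, 30, 30, 30]
225 [164, 164, 164, 164, 163, 165, 155, 204, 146, 132, 133, 67, 44, 44, 45, 44, 45, 44, 43, 43, 59, 70, 76, 76, 76, 77, 76, 76, 74, 72, 69, 68, 69, 69]
255 [150, 149, 149, 149, 149, 150, 168, 187, 190, 128, 113, 63, 46, 46, 46, 47, 46, 46, 45, 44, 58, 66, 69, 71, 71, 71, 71, 71, 72, 69, 69, 65, 64, 67]
285 [150, 150, 150, 150, 149, 152, 166, 185, 188, 187, 112, 56, 45, 46, 47, 45, 46, 46, 45, 44, 57, 65, 69, 70, 70, 70, 71, 71, 71, 69, 68, 66, 63, 62]
400 [187, 187, 186, 185, 185, 184, 184, 183, 183, 182, 112, 67, 60, 59, 58, 58, 57, 57, 56, 55, 54, 54, 54, 52, 52, 52, 51, 49, 49, 49, 47, 46, 47, 46]
450 [185, 186, 185, 184, 184, 184, 183, 183, 127, 114, 90, 68, 63, 63, 62, 61, 62, 61, 60, 60, 69, 73, 75, 74, 73, 74, 73, 72, 71, 71, 71, 70, 71, 69]
```

Request:
{"api": "send_rows", "payload": {"plan": [[[0.01, 0, 0], [0, 0, 0]], [[0.01, 0, 0], [0, 0, 0]], [[0.01, 0, 0], [0, 0, 0]], [[0, 0, 0], [0, 0, 0]]]}}

```text
time: 17.3
eef_pos: [0.5364, 0.0041, 0.0107]
tcp_rot: [-0.003, -0.707, 0.708, -0.002]
contact_force: [1.0, -0.5, 10.0]
opening: 0.447
```

Request:
{"api": "send_rows", "payload": {"plan": [[[0.008, 0, 0], [0, 0, 0]], [[0.008, 0, 0], [0, 0, 0]], [[0, 0, 0], [0, 0, 0]]]}}

```text
time: 17.6
eef_pos: [0.535, 0.004, 0.0107]
tcp_rot: [-0.004, -0.707, 0.708, -0.003]
contact_force: [2.0, 0.3, 8.9]
opening: 0.449
```

```bash
python3 look.py w10; python3 - <<'E'
from h import *
c=dict(np.load('w10.npz'));g=cv2.cvtColor(c["img"],cv2.COLOR_BGR2GRAY)
for x in(60,225,240,255,270,285,400,450):print(x,g[274:300,x].tolist())
E
```

```text
{'time': 17.6, 'eef_pos': [0.535, 0.004, 0.0107], 'contact_force': [2.0066, 0.2535, 8.9048], 'opening': 0.4492}
near edge px fit [3.790000e-02 2.769848e+02] y@255 286.6 -> [0.5045 0.0041 0.03  ] far row 149.5
edge yaw -0.0463
60 [137, 137, 137, 137, 137, 137, 137, 137, 114, 56, 39, 38, 38, 38, 39, 40, 40, 42, 49, 50, 52, 51, 51, 50, 50, 48]
225 [165, 166, 165, 164, 164, 165, 164, 165, 164, 101, 55, 46, 47, 47, 47, 46, 46, 58, 71, 79, 77, 78, 78, 78, 77, 76]
240 [166, 166, 165, 165, 165, 165, 165, 164, 168, 90, 51, 48, 50, 48, 47, 48, 46, 58, 68, 71, 74, 72, 73, 74, 73, 76]
255 [152, 151, 151, 151, 151, 150, 151, 150, 153, 83, 52, 50, 50, 49, 49, 49, 49, 60, 68, 73, 72, 73, 75, 74, 73, 73]
270 [151, 151, 150, 151, 152, 150, 150, 150, 153, 83, 52, 50, 49, 49, 50, 49, 48, 60, 68, 72, 72, 74, 75, 74, 73, 73]
285 [151, 152, 150, 150, 151, 150, 150, 149, 152, 94, 54, 49, 49, 49, 48, 47, 48, 58, 67, 72, 73, 73, 74, 73, 74, 73]
400 [188, 187, 187, 186, 186, 186, 184, 127, 76, 66, 64, 63, 63, 62, 62, 61, 59, 58, 57, 58, 57, 56, 55, 55, 53, 52]
450 [185, 185, 185, 185, 184, 129, 116, 102, 73, 67, 66, 65, 64, 65, 63, 62, 63, 72, 75, 77, 77, 77, 76, 75, 74, 74]
```

Request:
{"api": "send_rows", "payload": {"plan": [[[0.002, 0.001, 0.02], [0, 0, 0]], [[0, 0, 0.045], [0, 0, 0]], [[0.001, 0, 0.05], [0, 0, 0]], [[0, 0, 0.05], [0, 0, 0]], [[0.001, 0, 0.05], [0, 0, 0]], [[0, 0, 0.05], [0, 0, 0]], [[0.001, 0, 0.05], [0, 0, 0]], [[0, 0, 0.05], [0, 0, 0]], [[0.001, 0, 0.05], [0, 0, 0]], [[0, 0, 0.05], [0, 0, 0]], [[0, 0, 0], [0, 0, 0]]]}}

```text
time: 18.75
eef_pos: [0.5344, -0.0528, 0.0107]
tcp_rot: [-0.004, -0.706, 0.708, -0.003]
contact_force: [2.8, -0.5, 8.4]
opening: 0.45
```

```bash
python3 look.py w11; python3 - <<'E'
from h import *
c=dict(np.load('w11.npz'));i=c["img"];g=cv2.cvtColor(i,cv2.COLOR_BGR2GRAY)
for x in(225,255,285):print(x,g[276:300,x].tolist())
m=mask(i,(14,100,50),(34,255,255))
for r in(160,190,215):
    w=np.where(m[r,150:400])[0]+150;print(r,w.min(),w.max(),onz(c,(w.min()-.5,r),.030)[:2].round(4),onz(c,(w.max()+.5,r),.030)[:2].round(4))
k=mask(i,*RED,(300,150,512,300));ys,xs=np.where(k);print(xs.min(),xs.max(),ys.min(),ys.max())
cv2.imwrite('pics/w11c.png',i[140:320])
E
```

```text
{'time': 18.75, 'eef_pos': [0.5344, -0.0528, 0.0107], 'contact_force': [2.787, -0.5442, 8.436], 'opening': 0.4498}
near edge px fit [4.850000e-02 2.758152e+02] y@255 288.2 -> [ 0.5028 -0.0527  0.03  ] far row 149.5
edge yaw -0.0603
225 [170, 169, 169, 169, 169, 169, 127, 64, 48, 47, 47, 48, 47, 47, 56, 70, 77, 79, 79, 80, 80, 80, 78, 74]
255 [156, 155, 155, 154, 155, 156, 90, 54, 49, 50, 49, 48, 48, 48, 56, 67, 74, 73, 74, 74, 75, 75, 73, 70]
285 [157, 156, 156, 156, 155, 158, 85, 50, 47, 48, 47, 47, 47, 46, 59, 66, 72, 71, 71, 69, 68, 68, 69, 67]
160 161 344 [ 0.5844 -0.0014] [ 0.5842 -0.1017]
190 164 341 [ 0.5674 -0.0013] [ 0.5672 -0.1016]
215 166 338 [ 0.5524 -0.001 ] [ 0.5521 -0.1012]
421 475 182 297
```

View pics/w11c.png

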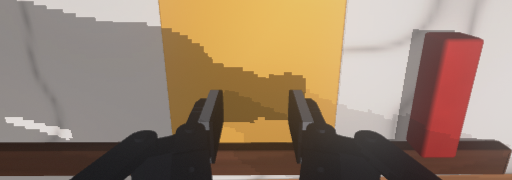

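The crop shows the board's near edge on the rail, with the red stop's inner face at about cols 410–424.

Request:
{"api": "send_rows", "payload": {"plan": [[[0, 0, 0.03], [0, 0, 0]], [[0, 0, 0.05], [0, 0, 0]], [[0, 0, 0.05], [0, 0, 0]], [[0, 0, 0.05], [0, 0, 0]], [[0, 0, 0.05], [0, 0, 0]], [[0, 0, 0.05], [0, 0, 0]], [[0, 0, 0.04], [0, 0, 0]], [[0, 0, 0], [0, 0, 0]]]}}

```text
time: 19.6
eef_pos: [0.5343, -0.0913, 0.0107]
tcp_rot: [-0.004, -0.706, 0.708, -0.003]
contact_force: [2.0, -1.9, 8.6]
opening: 0.451
```

```bash
python3 look.py w12; python3 - <<'E'
from h import *
c=dict(np.load('w12.npz'));i=c["img"];h=cv2.cvtColor(i,cv2.COLOR_BGR2HSV)
for r in(190,215,240):
    print(r,[(x,*i[r,x].tolist()) for x in range(332,376,2)])
for r in(190,215):
    for x in(340,345,350,355,360):print(r,x,onz(c,(x,r),.027)[:2].round(4),end=" ")
m=mask(i,(14,100,50),(34,255,255))
for r in(160,190,215):
    w=np.where(m[r,150:400])[0]+150;print(r,w.max(),onz(c,(w.max()+.5,r),.030)[:2].round(4))
E
```

```text
{'time': 19.6, 'eef_pos': [0.5343, -0.0913, 0.0107], 'contact_force': [2.0141, -1.8823, 8.6045], 'opening': 0.4511}
near edge px fit [5.000000e-02 2.758818e+02] y@255 288.6 -> [ 0.5024 -0.0912  0.03  ] far row 149.5
edge yaw -0.0625
190 [(332, 100, 191, 236), (334, 101, 191, 236), (336, 101, 191, 236), (338, 102, 191, 235), (340, 100, 188, 233), (342, 116, 126, 142), (344, 122, 131, 146), (346, 138, 145, 160), (348, 138, 145, 159), (350, 137, 145, 159), (352, 139, 145, 159), (354, 66, 78, 119), (356, 56, 69, 110), (358, 56, 68, 110), (360, 56, 68, 110), (362, 57, 68, 110), (364, 58, 68, 111), (366, 62, 72, 141), (368, 68, 77, 177), (370, 74, 82, 211), (372, 75, 82, 211), (374, 75, 83, 211)]
215 [(332, 95, 185, 233), (334, 96, 185, 233), (336, 96, 185, 233), (338, 90, 174, 225), (340, 117, 126, 140), (342, 137, 145, 158), (344, 137, 145, 159), (346, 137, 145, 158), (348, 137, 144, 158), (350, 130, 137, 153), (352, 48, 62, 107), (354, 46, 61, 106), (356, 47, 61, 107), (358, 48, 60, 106), (360, 49, 61, 107), (362, 51, 62, 119), (364, 58, 67, 157), (366, 64, 73, 193), (368, 67, 75, 204),
[... 157 characters left out ...]
127, 132, 144), (342, 123, 129, 141), (344, 121, 127, 139), (346, 120, 126, 138), (348, 94, 100, 124), (350, 42, 54, 101), (352, 42, 54, 101), (354, 43, 54, 101), (356, 43, 54, 101), (358, 45, 55, 104), (360, 50, 59, 136), (362, 58, 66, 176), (364, 64, 71, 201), (366, 64, 72, 199), (368, 65, 71, 197), (370, 65, 71, 197), (372, 65, 71, 197), (374, 65, 71, 197)]
190 340 [ 0.5663 -0.1403] 190 345 [ 0.5663 -0.1432] 190 350 [ 0.5662 -0.1461] 190 355 [ 0.5662 -0.1489] 190 360 [ 0.5662 -0.1518] 215 340 [ 0.5509 -0.1417] 215 345 [ 0.5509 -0.1446] 215 350 [ 0.5508 -0.1476] 215 355 [ 0.5508 -0.1506] 215 360 [ 0.5508 -0.1535] 160 344 [ 0.5841 -0.1402]
190 341 [ 0.5671 -0.1401]
215 339 [ 0.552  -0.1403]
```

Request:
{"api": "send_rows", "payload": {"plan": [[[0, 0, 0.02], [0, 0, 0]], [[0, 0, 0.02], [0, 0, 0]], [[0, 0, 0.01], [0, 0, 0]], [[0, 0, 0], [0, 0, 0]]]}}

```text
time: 20.05
eef_pos: [0.5342, -0.0967, 0.0107]
tcp_rot: [-0.004, -0.706, 0.708, -0.003]
contact_force: [2.5, 0.2, 8.6]
opening: 0.443
```

Request:
{"api": "send_rows", "payload": {"plan": [[[0, 0, 0.008], [0, 0, 0]], [[0, 0, 0.006], [0, 0, 0]], [[0, 0, 0.006], [0, 0, 0]], [[0, 0, 0], [0, 0, 0]]]}}

```text
time: 20.45
eef_pos: [0.5338, -0.0986, 0.0107]
tcp_rot: [-0.003, -0.707, 0.708, -0.002]
contact_force: [2.0, 1.7, 9.8]
opening: 0.453
```

```bash
cat > gap.py <<'E'
import sys
from h import *
c=dict(np.load(sys.argv[1]+'.npz'));i=c["img"]
for r in(160,190,215,240):print(r,[(x,*i[r,x].tolist()) for x in range(334,352,2)])
g=cv2.cvtColor(i,cv2.COLOR_BGR2GRAY)
for x in(225,255,285):print(x,g[278:300,x].tolist())
E
python3 look.py w13; python3 gap.py w13
```

```text
{'time': 20.45, 'eef_pos': [0.5338, -0.0986, 0.0107], 'contact_force': [1.9804, 1.711, 9.8144], 'opening': 0.4533}
near edge px fit [3.940000e-02 2.775061e+02] y@255 287.6 -> [ 0.5027 -0.0985  0.03  ] far row 149.5
edge yaw -0.0487
160 [(334, 105, 195, 236), (336, 106, 195, 236), (338, 107, 195, 236), (340, 107, 194, 235), (342, 103, 189, 233), (344, 185, 192, 205), (346, 181, 188, 202), (348, 186, 192, 205), (350, 190, 197, 210)]
190 [(334, 63, 118, 160), (336, 65, 119, 160), (338, 65, 118, 160), (340, 58, 99, 136), (342, 49, 67, 111), (344, 51, 67, 111), (346, 52, 68, 112), (348, 53, 67, 111), (350, 53, 68, 114)]
215 [(334, 59, 114, 156), (336, 60, 114, 156), (338, 61, 97, 130), (340, 42, 60, 106), (342, 44, 61, 107), (344, 43, 59, 107), (346, 45, 60, 107), (348, 47, 62, 120), (350, 54, 67, 157)]
240 [(334, 56, 110, 150), (336, 55, 78, 112), (338, 38, 53, 101), (340, 39, 52, 101), (342, 39, 52, 101), (344, 40, 52, 101), (346, 46, 57, 129), (348, 55, 64, 170), (350, 61, 69, 197)]
225 [175, 174, 174, 166, 80, 48, 49, 46, 47, 48, 48, 55, 71, 79, 78, 77, 76, 75, 75, 76, 76, 74]
255 [161, 161, 161, 150, 75, 50, 50, 51, 51, 49, 49, 54, 66, 72, 72, 72, 74, 73, 72, 71, 71, 71]
285 [161, 160, 160, 96, 54, 50, 49, 49, 49, 49, 48, 54, 64, 72, 72, 72, 73, 72, 72, 70, 71, 70]
```

Request:
{"api": "send_rows", "payload": {"plan": [[[0.004, 0, 0.004], [0, 0, 0]], [[0.004, 0, 0.004], [0, 0, 0]], [[0, 0, 0], [0, 0, 0]], [[0, 0, 0], [0, 0, 0]]]}}

```text
time: 20.9
eef_pos: [0.5329, -0.0995, 0.0107]
tcp_rot: [-0.004, -0.707, 0.708, -0.002]
contact_force: [1.6, 2.1, 10.1]
opening: 0.451
```

```bash
python3 look.py w14; python3 gap.py w14; python3 -c "
import cv2;i=cv2.imread('pics/w14.png')[140:310,130:390];cv2.imwrite('pics/w14c.png',cv2.resize(i,None,fx=3,fy=3))"
```

```text
{'time': 20.9, 'eef_pos': [0.5329, -0.0995, 0.0107], 'contact_force': [1.5838, 2.052, 10.0818], 'opening': 0.4511}
near edge px fit [6.520000e-02 2.690939e+02] y@255 285.7 -> [ 0.5031 -0.0994  0.03  ] far row 149.5
edge yaw -0.0785
160 [(334, 106, 195, 236), (336, 106, 195, 236), (338, 107, 194, 236), (340, 105, 192, 233), (342, 156, 172, 188), (344, 184, 191, 203), (346, 186, 193, 206), (348, 191, 198, 212), (350, 197, 203, 215)]
190 [(334, 64, 119, 161), (336, 65, 119, 161), (338, 59, 105, 144), (340, 49, 68, 112), (342, 51, 68, 112), (344, 51, 68, 112), (346, 51, 67, 112), (348, 52, 67, 114), (350, 58, 72, 148)]
215 [(334, 59, 114, 157), (336, 51, 95, 133), (338, 42, 60, 106), (340, 43, 60, 106), (342, 43, 59, 107), (344, 44, 59, 107), (346, 46, 60, 116), (348, 54, 66, 156), (350, 62, 72, 193)]
240 [(334, 49, 89, 125), (336, 39, 52, 100), (338, 39, 51, 100), (340, 39, 50, 100), (342, 40, 52, 100), (344, 45, 55, 123), (346, 53, 62, 165), (348, 60, 68, 195), (350, 61, 70, 198)]
225 [175, 175, 127, 62, 46, 46, 46, 47, 48, 46, 62, 73, 80, 78, 78, 75, 75, 76, 75, 75, 73, 74]
255 [161, 164, 102, 57, 49, 48, 48, 47, 47, 47, 56, 65, 70, 72, 73, 72, 71, 72, 70, 70, 70, 70]
285 [161, 163, 88, 50, 47, 47, 47, 46, 47, 46, 58, 67, 71, 72, 73, 73, 71, 71, 70, 69, 70, 70]
```

View pics/w14c.png

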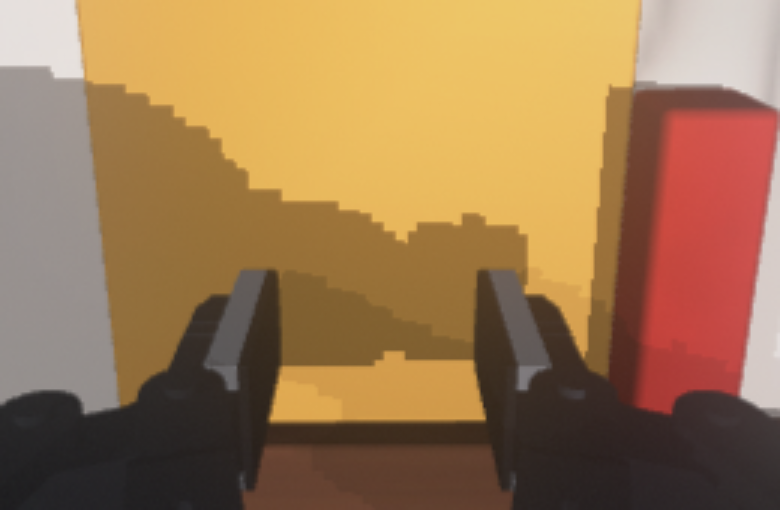

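Board edges meet both the rail and the stop with no light strip. Now I'll lift off gently.

Request:
{"api": "send_rows", "payload": {"plan": [[[0, -0.004, 0], [0, 0, 0]], [[0, -0.004, 0], [0, 0, 0]], [[0, -0.004, 0], [0, 0, 0]], [[0, -0.006, 0], [0, 0, 0]], [[0, -0.01, 0], [0, 0, 0]], [[0, -0.03, 0], [0, 0, 0]], [[0, -0.1, 0], [0, 0, 0]], [[0, -0.25, 0], [0, 0, 0]], [[0, -0.3, 0], [0, 0, 0]], [[0, -0.3, 0], [0, 0, 0]], [[0, 0, 0], [0, 0, 0]]]}}

```text
time: 22.05
eef_pos: [0.5326, -0.1002, 0.1353]
tcp_rot: [-0.004, -0.706, 0.709, -0.004]
contact_force: [0.1, -0.6, 0.1]
opening: 0.457
```

Request:
{"api": "send_rows", "payload": {"plan": [[[0, -0.3, 0], [0, 0, 0]], [[0, -0.3, 0], [0, 0, 0]], [[0, 0, 0], [0, 0, 0]], [[0, 0, 0], [0, 0, 0]]]}}

```text
time: 22.45
eef_pos: [0.5291, -0.0989, 0.2012]
tcp_rot: [-0.001, -0.707, 0.707, -0.0]
contact_force: [0.3, -0.2, -0.8]
opening: 0.453
```

```bash
python3 look.py w15; python3 -c "
import cv2;i=cv2.imread('pics/w15.png')[100:300,130:390];cv2.imwrite('pics/w15c.png',cv2.resize(i,None,fx=3,fy=3,interpolation=cv2.INTER_NEAREST))"
```

```text
{'time': 22.45, 'eef_pos': [0.5291, -0.0989, 0.2012], 'contact_force': [0.2547, -0.2302, -0.8445], 'opening': 0.453}
near edge px fit [  0.6515 156.5303] y@255 322.7 -> [ 0.2929 -0.0986  0.03  ] far row 149.5
edge yaw -0.6761
```

View pics/w15c.png

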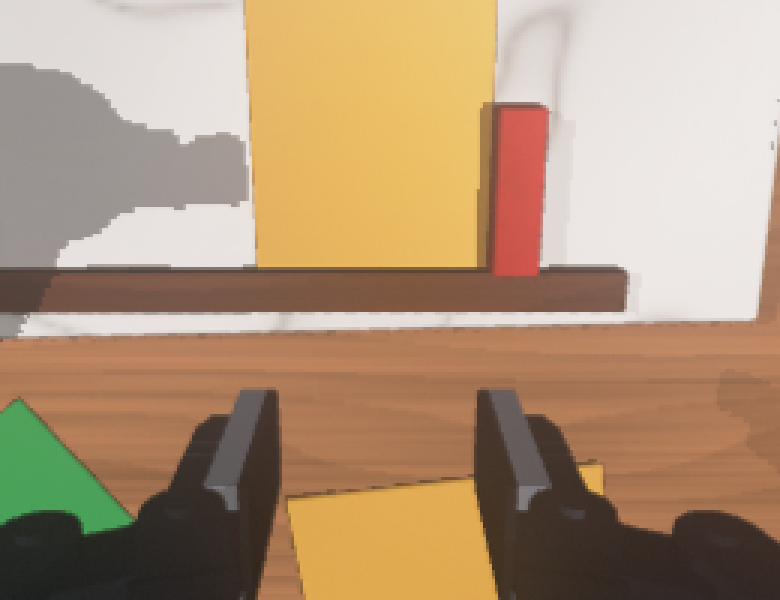

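The board lies flush along the rail (crop row 268) and along the red stop (crop cols ~490–497), with no light gap. The gripper is clear, so I'm handing in.

```bash
python3 -c "
from plant import *
print(get_state()['time']);print(sign_off())"
```

```text
22.5
the job is handed in; nothing more can be done
None
```

The board is out of the dispenser and seated in the corner of the rail and the red stop. I let go and handed the job in at 22.5 s; sign-off gives no verdict.

- **How it went:** I pressed with two fingertips at about 7 to 11 N. I drew the board straight to the rail, slid it along to the red stop, overran slightly so the tips slipped and seated it, then lifted off.
- **Last checks:** the final wrist picture shows no light gap along the rail or the stop, and the gripper clear of everything. After release the force reading was within its usual noise of about 1 N. The highest reading was 11 N down and about 3 N sideways, well under the limits.
- **Not checked:** I did not measure the final gaps in millimetres. I also did not check the jar, tub and tin at the end; the arm kept clear of them.
- **What disagreed:**
  - The fingertips met the board with the TCP at z = 0.011 m, about 20 to 25 mm lower than the stated 14 mm tip offset implied. The wrist and scene views both showed the tips still above the board, so I went down by force.
  - Slab height came out at 20 to 29 mm depending on the view.

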